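# Close the double-lidded biscuit tin and draw the outer lid off alone

## Task

Take the metal divider from the wooden drying rack and slide it down into the grooves in the middle of the biscuit tin until it is fully home, since the inner lid will not shut over a divider that stands proud. Then pick up the two nested lids together by the wooden handle that comes up through the outer one, and lower both as one onto the tin, without dropping them, until the inner lid is seated. Finally take the outer lid alone by its brass collar, draw it straight up over the wooden handle so that the inner lid stays shut for me to check, and finish while still holding the outer lid level in the air, over the tin and clear above the wooden handle; leave the things standing round about and the tin where they are.

Things in the scene. Friction and masses are not known exactly. Their poses are not given: they have to be found in the camera images.
- tin: Open dark red biscuit tin, loose but heavy (1.8 kg): 134 (its x) x 104 (its y) x 90 mm high, walls and floor 4 mm, mouth 126 x 96 mm. Origin: centre of the underside. Biscuits fill both halves to 27 mm above the origin; above them fingers may reach in. The inner lid is seated when its origin is 74 mm above this one, its long side along x (either way round).
- groove (a point): Centre of the tin's floor (4 mm above its origin), in the tin's axes. On the walls at y = +-48 mm a pair of steel ribs 6 mm deep forms a groove 8 mm wide in x, from here to 56 mm up, flaring to about 16 mm at 66 mm up. The divider slides down there, broad faces to +-x (either way round), and is home when its bottom edge stands on this floor, its top then 68 mm above.
- inner_lid: Inner lid, 0.21 to 0.34 kg, nested in the outer lid on the worktop, to the tin's left or right. Origin: centre of its underside, long side along x. Grey plug 121 (x) x 91 (y) mm up to 16 mm (lowest 6 mm: 117 x 87), 2.5 mm of play a side in the tin's mouth; aluminium plate 132 x 102 mm from 16 to 19 mm, rests on the tin's rim; pedestal to 25 mm carries the outer lid; step 20.5 x 46.5 mm to 31 mm; stem.
- handle (a point): Centre of the inner lid's wooden handle, 63 mm above the inner lid's origin, in its axes: a block 16 (x) x 42 (y) x 30 mm high, on a thinner stem. Grip it across its 16 mm, fingertips no lower than 17 mm under this point (the outer lid's collar ends 19 mm under it). Lifting it carries both lids.
- outer_lid: Outer lid, dark red, 0.17 to 0.29 kg: 149 (its x) x 119 (y) mm outside, 143 x 113 mm inside, skirt 24 mm deep, top plate 24 to 27 mm above the origin. Origin: centre of the skirt's lower edge. Nested, it lies loosely on the inner lid (about 2 mm of play), origin 1 mm above the inner lid's, axes along its axes. Raised 53 mm over that place it is clear of the wooden handle.
- collar (a point): Centre of the outer lid's brass collar, 35 mm above the outer lid's origin, in its axes: 36 (x) x 62 (y) mm outside, 16 mm high, standing on the top plate, round an oblong opening 24 (x) x 50 (y) mm for the wooden handle. Grip it across its 36 mm, fingertips down to about 6 mm under this point; the handle then stands up between the fingers, its top 43 mm above this point.
- divider: Divider: bare aluminium panel, 5 mm thick (its x), 91 mm wide (its y), 68 mm high, lower corners cut slantwise (bottom edge 78 mm), 90 g. Origin: centre of the bottom edge. It stands upright in the drying rack, bottom 14 mm and top 82 mm above the worktop; pinch it across its 5 mm at the middle of the top edge. In the tin's grooves it has 2.5 mm of play a side along y, 1.5 mm along x.
- drying_rack: Small pale wooden drying rack, fixed, 100 (its x) x 94 (y) mm, at the left. Origin: centre of the underside. Rails 14 mm high with upright dowels (tops 56 mm above the worktop) at y = +-33 mm; the middle between them is free for fingers. The divider stands in the gap at x = 0, its axes along the rack's; lift it straight up, at least 50 mm, to clear the dowels.
- mug: Blue mug, 58 x 82 x 49 mm, not to be disturbed. Origin: centre of the underside.
- pepper_mill: Brown wooden pepper mill, 58 mm across, 150 mm high, not to be disturbed. Origin: centre of the underside.
- oil_bottle: Short corked oil bottle, 72 mm across, 164 mm high, not to be disturbed. Origin: centre of the underside.
- ramekin: White ramekin, 73 mm across, 41 mm high, not to be disturbed. Origin: centre of the underside.
Not all that is in view belongs to the job. Several things have the shape of the divider; the one meant has the colours described above.

How it is judged:
By the outcome, as a careful person would: the job done as asked, in the order asked, and still so for the second after the job is handed in, while the arm keeps its last pose, push and grip.
It also fails if it takes over 72 s, if anything falls off the work surface, if the arm or the gripper's body presses on something with over 40 N, if the wrist force passes 120 N, or if a joint passes its speed limit or range.

## Robot

A 6-joint arm with a two-finger parallel gripper is mounted at the origin on a cart in front of the work surface, level with it; the furniture and walls round the work are solid. World frame = base frame: x ahead of the robot, y to its left, z up, the work surface at z = 0. Lengths are in m, angles in rad, forces in N, time in s.
With the tool pointing down it reaches from about 0.375 to 0.975 m from the base axis. Payload 3.8 kg.
Tool frame: the origin (TCP) lies on the mounting face of the last link; the fingertips stand 173 mm ahead of it and the grasp point (between the pads) lies 155 mm ahead of it; z points along the fingers, y is the direction in which the jaws open and shut (so a half turn about z gives the same grasp; the last joint's range is limited). The gripper opens to 85 mm and grips with 20 to 120 N. Pads are 22 mm wide; open, the fingers measure 114 mm over their backs; the gripper's body (76 mm by 85 mm) begins 54 mm behind the grasp point. The pads swing forward as they close: fully open they stand 13 mm farther back than shut.
Start: joints at [-1.207, 0.264, 1.604, -0, 1.274, -0.037], TCP at [0.263, -0.622, 0.405] pointing down, gripper open.
Joint ranges: [-2.63, 2.63], [-0.94, 2.18], [0.31, 2.57], [-1.31, 4.45], [0, 2.66], [-2.55, 2.55]. Speed limits (rad/s): [2.57, 2.57, 3.14, 3.14, 3.14, 3.14].

## Interface

Orientations are given as a rotation vector (axis times angle).
In Python, from workcell import bot gives the robot as it stands.
- The arm moves only by the shell command python3 -m jog 'ROWS' [FORCE]. ROWS is JSON, a list that holds one entry, the list of rows, each a list of 7 numbers: the closure, from 0 (fully open) to 1 (shut), then the shift along the tool's x, y, z in cm, then the turn, a rotation vector about the tool's x, y, z in rad. A call has 1 to 12 rows; each row is the pose to reach, as a shift and turn from the pose commanded when the call began, along the tool's axes at that moment; what a row does not reach only later rows make up. A row lasts 1/8 s, in which the tool goes at most 62.5 mm and 10.7 degrees, less where a joint would pass 70% of its speed; a pose out of reach is approached as far as the arm can. A call with a gripper value outside its range is refused whole. The fingers move at their own pace and stop on an object; FORCE is the grip in N (left out, the last holds). Time passes only in rows, so rows that repeat a pose let the fingers close. It gives the time, the measured TCP pose, the force and the opening at its end, in the units of the state.
- bot.read_state(): the state, without advancing time (a new reading comes with each control period).
- bot.read_camera(name): name is "side" or "top" or "wrist"; returns the picture (420x560x3 uint8, red, green, blue); there is no depth.
- bot.camera_model(name): a dict with "intrinsics" (3x3 intrinsics, pixels), "rvec" (rotation vector, rad) and "tvec" (3), from world to camera coordinates, as OpenCV has them. Camera axes: x right, y down, z forward; pixel columns grow to the right and rows downward; lengths in m; the calibration is good to about 2 mm. A picture is of the moment at which its call begins: read the wrist's pose just before it. camera_model takes no time and is no camera call; for the wrist camera it gives the pose at the moment of the call.
- bot.finish_job(): hands the job in, once; it reports no verdict.
The state is a dict: "time": time; "q": joint angles; "joint_vel": joint speeds; "joint_torque": joint torques, N m; "tool_pos": TCP position; "tcp_rot": TCP orientation; "wrist_force": force on the tool from outside, world axes, zero at the start; "torque": the same for the moment, N m; "width": opening from 0.0 (shut) to 1.0 (fully open).
Only numpy, scipy, OpenCV 4.12 (cv2) and the standard library are available. Lean on these libraries where they do the work, as an engineer would, in place of code of your own. Each camera call takes 0.05 s, during which the arm holds its last target.

## Working session

There is one attempt and no reset: what is moved stays moved. The work goes in short steps, Python scripts to look and compute and a shell command to move; the robot and the scene stay as the last step left them, time stands still between calls to the robot, and variables do not carry over. Pictures are saved under pics/ and viewed, and the job is handed in when it is done.

```bash
mkdir -p pics; ls
python3 - <<'E'
from workcell import bot
import cv2,numpy as np
for n in ["side","top","wrist"]:
    im=bot.read_camera(n); cv2.imwrite(f"pics/{n}0.png",im[:,:,::-1])
    m=bot.camera_model(n); R=cv2.Rodrigues(np.array(m["rvec"]))[0]
    print(n,np.array(m["intrinsics"])[[0,1,0,1],[0,1,2,2]],"C",(-R.T@np.array(m["tvec"]).ravel()).round(3),R[2].round(2),R[0].round(2))
print(bot.read_state())
E
```

```text
pics
side [519.50714041 519.50714041 279.33520425 207.73306776] C [0.14  0.893 0.497] [ 0.39 -0.84 -0.37] [-0.91 -0.42 -0.01]
top [543.53828986 543.53828986 277.81963106 197.46823955] C [ 0.351 -0.116  1.651] [ 0.15  0.   -0.99] [ 0.01 -1.    0.  ]
wrist [368.98620443 368.98620443 283.56757299 206.59334573] C [ 0.33  -0.593  0.372] [-0.26 -0.11 -0.96] [ 0.39 -0.92 -0.  ]
{'time': 0.15, 'q': array([-1.20688340e+00,  2.64636727e-01,  1.60505492e+00,  2.17900594e-06,
        1.27367739e+00, -3.69169488e-02]), 'joint_vel': array([ 0.00127983, -0.00175192, -0.0046722 , -0.00092145, -0.00136342,
        0.00143614]), 'joint_torque': array([ 4.70412147e-05, -5.15905023e+01, -3.67958915e+01, -1.18050116e-04,
        7.97195302e-03,  7.89243273e-06]), 'tool_pos': array([ 0.26327293, -0.62127075,  0.40361248]), 'tcp_rot': array([-3.07699294e+00, -6.25065653e-01,  4.50704639e-04]), 'wrist_force': array([ 0.33832854, -0.04518563, -0.57167024]), 'torque': array([ 0.00085577,  0.02658695, -0.04100197]), 'width': 0.9999794386834427}
```

View pics/top0.png

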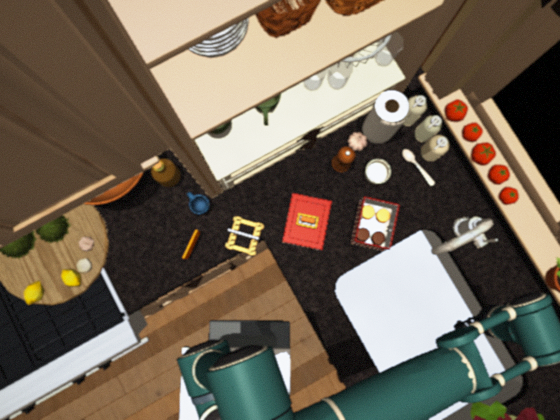

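View pics/side0.png

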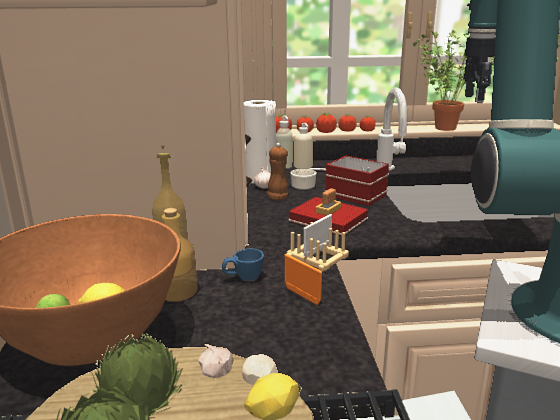

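View pics/wrist0.png

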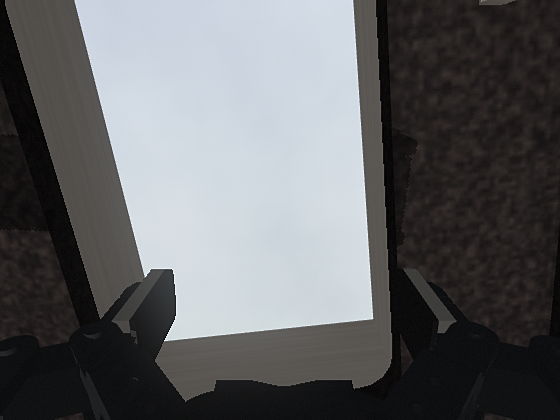

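The top view shows the rack with the divider at about (243,235), the nested lids at (307,220) and the tin at (376,223). The side view shows the same things. The orange panel standing by the rack is a decoy. I'll zoom in next.

```bash
cat > h.py <<'E'
import numpy as np,cv2
from workcell import bot
from scipy.spatial.transform import Rotation as Rn
def cam(n):
    m=bot.camera_model(n);K=np.array(m["intrinsics"]);R=cv2.Rodrigues(np.array(m["rvec"]))[0];t=np.array(m["tvec"]).ravel()
    return K,R,t
def ray(c,uv):
    K,R,t=c; d=R.T@np.linalg.inv(K)@np.array([uv[0],uv[1],1.]); return -R.T@t,d
def onz(c,uv,z):
    C,d=ray(c,uv); return (C+d*(z-C[2])/d[2])[:2]
def proj(c,P):
    K,R,t=c; p=(K@(R@np.atleast_2d(P).T+t[:,None])); return (p[:2]/p[2]).T
def shot(n,tag):
    c=cam(n); im=bot.read_camera(n)[:,:,::-1].copy(); cv2.imwrite(f"pics/{tag}.png",im); return c,im
def pose():
    s=bot.read_state(); R=Rn.from_rotvec(s["tcp_rot"]).as_matrix(); return s,R
E
python3 - <<'E'
import cv2
from h import *
im=cv2.imread("pics/top0.png"); c=im[150:270,170:410]; cv2.imwrite("pics/topz.png",cv2.resize(c,None,fx=3.33,fy=3.33,interpolation=cv2.INTER_CUBIC))
im=cv2.imread("pics/side0.png"); c=im[140:310,210:410]; cv2.imwrite("pics/sidez.png",cv2.resize(c,None,fx=3.5,fy=3.5,interpolation=cv2.INTER_CUBIC))
c=cam("top")
for n,uv,z in [("rack",(243,235),.08),("lid",(307,220),.07),("tin",(376,223),.09)]: print(n,onz(c,uv,z))
hsv=cv2.cvtColor(cv2.imread("pics/top0.png"),cv2.COLOR_BGR2HSV)
E
```

```text
rack [ 0.47532817 -0.01636484]
lid [ 0.5224839  -0.20179068]
tin [ 0.51426434 -0.39978353]
```

View pics/topz.png

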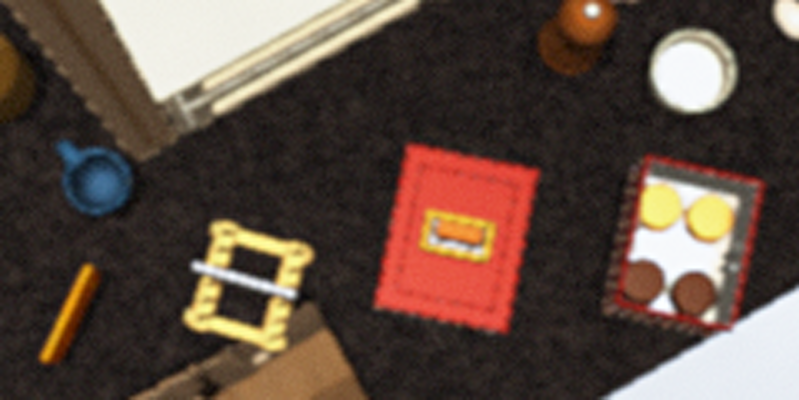

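View pics/sidez.png

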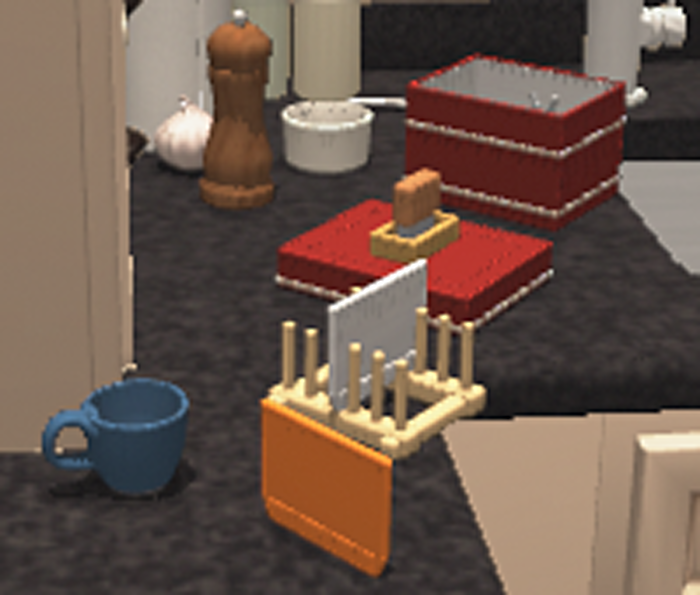

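```bash
cat >> h.py <<'E'
def plan(tcp_xyz, jaw=None):
    """print shift (cm, tool axes) and turn about tool z so jaw axis (tool y) lies along world yaw 'jaw' (rad, mod pi), tool vertical"""
    s,R=pose(); p=s["tool_pos"]; sh=R.T@(np.array(tcp_xyz)-p)*100
    print("pos",p.round(4),"w",round(s["width"],3),"F",s["wrist_force"].round(1),"t",s["time"])
    cy=np.arctan2(R[1,1],R[0,1])
    if jaw is None: jaw=cy
    for k in (-1,0,1):
        j=jaw+k*np.pi; ty=np.array([np.cos(j),np.sin(j),0]); tz=np.array([0,0,-1.]); tx=np.cross(ty,tz)
        T=np.stack([tx,ty,tz],1); rv=Rn.from_matrix(R.T@T).as_rotvec()
        if np.linalg.norm(rv)<1.7: print("shift cm",sh.round(2),"turn",rv.round(4),"q6",s["q"][5].round(2), "q1",s["q"][0].round(2))
E
python3 - <<'E'
from h import *
im=cv2.imread("pics/top0.png"); c=cam("top"); h=cv2.cvtColor(im,cv2.COLOR_BGR2HSV)
s,R=pose(); print("toolx",R[:,0].round(3),"tooly",R[:,1].round(3))
red=((h[...,0]<6)|(h[...,0]>174))&(h[...,1]>120)&(h[...,2]>60)
red[:170]=0;red[270:]=0;red[:,:270]=0;red[:,405:]=0
n,l,st,ce=cv2.connectedComponentsWithStats(red.astype(np.uint8))
for i in range(1,n):
    if st[i,4]>60: print(i,st[i],ce[i])
def rect(mask,z):
    ys,xs=np.nonzero(mask); P=np.array([onz(c,(x,y),z) for x,y in zip(xs,ys)],np.float32)
    return cv2.minAreaRect(P)
m=red.copy(); m[:,340:]=0; print("lid",rect(m,.028))
m=red.copy(); m[:,:340]=0; print("tin",rect(m,.09))
w=(h[...,1]<50)&(h[...,2]>120); m=w.copy(); m[:222]=0;m[245:]=0;m[:,:222]=0;m[:,265:]=0
print("div",rect(m,.082))
E
```

```text
toolx [0.921 0.39  0.   ] tooly [ 0.39  -0.921 -0.002]
1 [ 282  192   51   59 1852] [306.74838013 221.13768898]
2 [353 196  48  54 382] [377.27225131 222.15445026]
lid ((0.5245585441589355, -0.2036355435848236), (0.12757666409015656, 0.1556681990623474), 79.0089111328125)
tin ((0.5154153108596802, -0.3991861343383789), (0.11630511283874512, 0.14087048172950745), 77.55618286132812)
div ((0.47924548387527466, -0.015811067074537277), (0.0916210189461708, 0.00967603549361229), 74.09333801269531)
```

```bash
python3 -c "
from h import *
plan((0.479,-0.016,0.40),np.radians(-16))"
```

```text
pos [ 0.2633 -0.6213  0.4036] w 1.0 F [ 0.3 -0.  -0.6] t 0.15
shift cm [ 43.48 -47.31   0.45] turn [-0.0016 -0.0009 -0.8907] q6 -0.04 q1 -1.21
```

```bash
python3 -c "
from h import *
plan((0.515,-0.40,0.42),np.radians(-12))"
```

```text
pos [ 0.2633 -0.6213  0.4036] w 1.0 F [ 0.3 -0.  -0.6] t 0.15
shift cm [ 31.81 -10.55  -1.62] turn [-1.600e-03 -9.000e-04 -9.605e-01] q6 -0.04 q1 -1.21
```

```bash
python3 -m jog '[[[0,31.8,-10.5,-1.6,0,0,-0.96],[0,31.8,-10.5,-1.6,0,0,-0.96],[0,31.8,-10.5,-1.6,0,0,-0.96],[0,31.8,-10.5,-1.6,0,0,-0.96],[0,31.8,-10.5,-1.6,0,0,-0.96],[0,31.8,-10.5,-1.6,0,0,-0.96],[0,31.8,-10.5,-1.6,0,0,-0.96],[0,31.8,-10.5,-1.6,0,0,-0.96]]]'
python3 - <<'E'
from h import *
shot("wrist","w_tin")
plan((0.522,-0.203,0.42),np.radians(-11))
E
```

```text
time: 1.15
tool_pos: [0.5144, -0.4015, 0.4203]
tcp_rot: [-2.443, -1.974, 0.002]
wrist_force: [-0.1, -0.7, 0.0]
width: 0.998
pos [ 0.5141 -0.4019  0.4203] w 0.995 F [-0.4 -0.1  0. ] t 1.2
shift cm [19.61 -3.42  0.03] turn [-0.001   0.0003 -0.0202] q6 -0.49 q1 -0.7
```

View pics/w_tin.png

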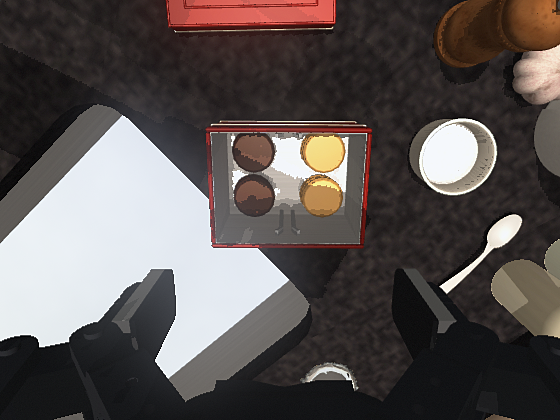

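The wrist view is centred on the tin: its rim corners lie near (208,128), (371,128), (364,246) and (212,247), and the rib pair at the bottom wall is at (288,222).

Run:
```python
from h import *
c=cam("wrist"); np.savez("pics/c_tin.npz",K=c[0],R=c[1],t=c[2])
im=cv2.imread("pics/w_tin.png")
cv2.imwrite("pics/w_tinz.png",cv2.resize(im[110:260,195:385],None,fx=4,fy=4,interpolation=cv2.INTER_NEAREST))
```

```text
(no output)
```

View pics/w_tinz.png

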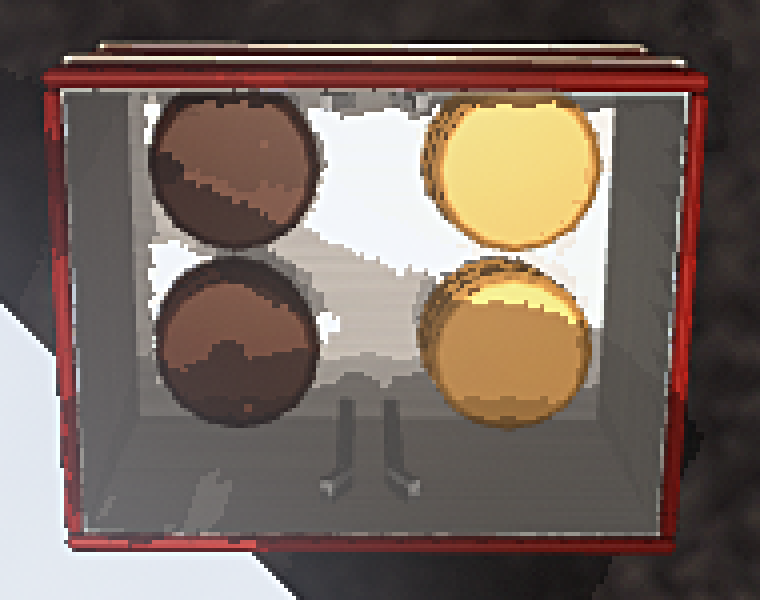

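Run:
```python
from h import *
d=np.load("pics/c_tin.npz"); c=(d["K"],d["R"],d["t"])
f=lambda p:((p[0]+.5)/4-.5+195,(p[1]+.5)/4-.5+110)
def quad(Ps,z,n):
    P=np.array([onz(c,f(p),z) for p in Ps]); TL,TR,BR,BL=P
    print(n,"ctr",P.mean(0).round(4),"x-len",np.linalg.norm(TR-TL).round(4),np.linalg.norm(BR-BL).round(4),"y-len",np.linalg.norm(TL-BL).round(4),np.linalg.norm(TR-BR).round(4),
     "yaw",[np.degrees(np.arctan2(*v[::-1])).round(2) for v in (TR-TL,BR-BL)],[np.degrees(np.arctan2(*v[::-1])).round(2)-90 for v in (TL-BL,TR-BR)])
quad([(62,91),(688,93),(660,535),(85,534)],.09,"inner")
quad([(45,73),(707,73),(675,551),(68,551)],.09,"outer")
a=np.array([onz(c,f(p),.070) for p in [(329,487),(412,487),(337,100),(413,100)]]); print(a.round(4),a[:2].mean(0),a[2:].mean(0),a.mean(0))
```

```text
inner ctr [ 0.5174 -0.4045] x-len 0.1245 0.1248 y-len 0.0946 0.0945 yaw [np.float64(-12.28), np.float64(-12.2)] [np.float64(-12.310000000000002), np.float64(-12.14)]
outer ctr [ 0.5173 -0.4045] x-len 0.1312 0.1322 y-len 0.1021 0.1021 yaw [np.float64(-12.1), np.float64(-12.09)] [np.float64(-12.709999999999994), np.float64(-12.150000000000006)]
[[ 0.4985 -0.4451]
 [ 0.5172 -0.4491]
 [ 0.519  -0.36  ]
 [ 0.5348 -0.3634]] [ 0.50785319 -0.44712838] [ 0.52689461 -0.36171725] [ 0.5173739  -0.40442282]
```

```bash
python3 -m jog '[[[0,19.6,-3.4,0,0,0,0],[0,19.6,-3.4,0,0,0,0],[0,19.6,-3.4,0,0,0,0],[0,19.6,-3.4,0,0,0,0],[0,19.6,-3.4,0,0,0,0],[0,19.6,-3.4,0,0,0,0]]]'
python3 - <<'E'
from h import *
c,im=shot("wrist","w_lid"); np.savez("pics/c_lid.npz",K=c[0],R=c[1],t=c[2])
cv2.imwrite("pics/w_lidz.png",cv2.resize(im[110:260,190:390],None,fx=4,fy=4,interpolation=cv2.INTER_NEAREST))
plan((0.479,-0.016,0.42),np.radians(-16))
E
```

```text
time: 1.95
tool_pos: [0.5226, -0.2037, 0.4207]
tcp_rot: [2.444, 1.973, -0.001]
wrist_force: [-0.8, -0.1, -0.4]
width: 0.998
pos [ 0.5227 -0.2038  0.4207] w 0.996 F [ 0.1 -0.6 -0.4] t 2.0
shift cm [17.44 -8.23  0.06] turn [0.0001 0.0006 0.0669] q6 -0.2 q1 -0.42
```

View pics/w_lid.png

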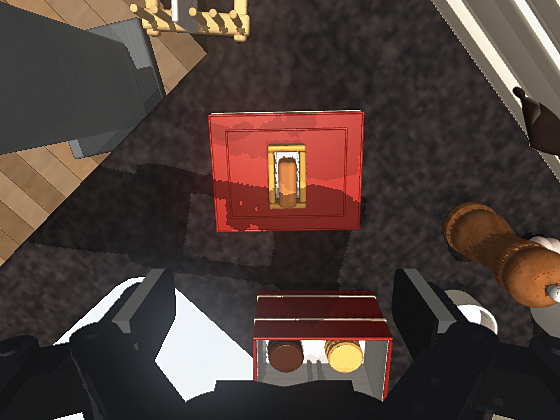

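View pics/w_lidz.png

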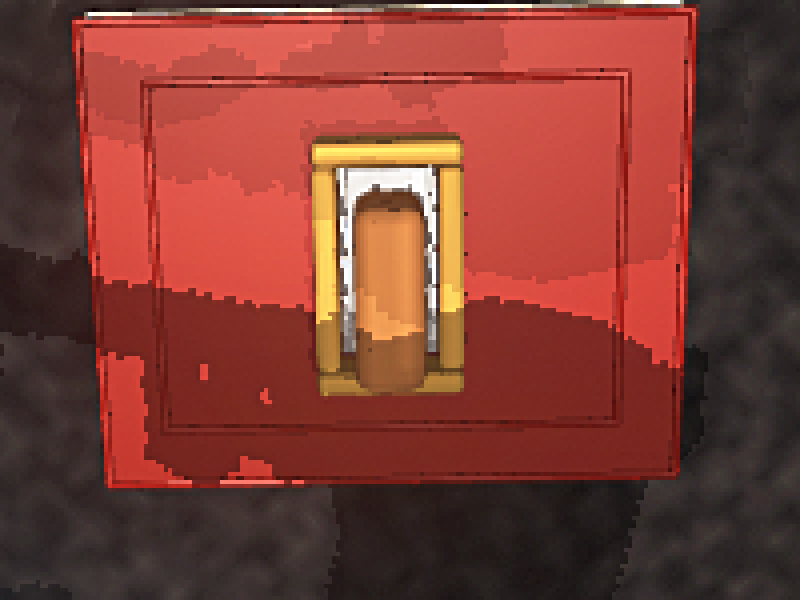

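```bash
cat >> h.py <<'E'
def quadm(c,f,Ps,z,n):
    P=np.array([onz(c,f(p),z) for p in Ps]); TL,TR,BR,BL=P
    a=lambda v:np.degrees(np.arctan2(v[1],v[0])).round(2)
    print(n,"ctr",P.mean(0).round(4),"x-len",np.linalg.norm(TR-TL).round(4),np.linalg.norm(BR-BL).round(4),"y-len",np.linalg.norm(TL-BL).round(4),np.linalg.norm(TR-BR).round(4),"yaw",a(TR-TL),a(BR-BL),a(TL-BL)-90,a(TR-BR)-90)
E
python3 - <<'E'
from h import *
d=np.load("pics/c_lid.npz"); c=(d["K"],d["R"],d["t"])
f=lambda p:((p[0]+.5)/4-.5+190,(p[1]+.5)/4-.5+110)
quadm(c,f,[(75,20),(696,10),(680,478),(107,487)],.028,"plate")
quadm(c,f,[(313,144),(463,143),(463,393),(320,395)],.044,"collar")
quadm(c,f,[(357,208),(424,208),(424,388),(357,388)],.077,"handle")
E
```

```text
plate ctr [ 0.5261 -0.2059] x-len 0.1472 0.1488 y-len 0.1179 0.1178 yaw -11.2 -11.16 -11.370000000000005 -10.590000000000003
collar ctr [ 0.5261 -0.2056] x-len 0.0348 0.0349 y-len 0.0609 0.0606 yaw -11.72 -11.27 -11.180000000000007 -11.14
handle ctr [ 0.5261 -0.2047] x-len 0.0142 0.0148 y-len 0.0399 0.0399 yaw -12.1 -12.11 -12.299999999999997 -11.569999999999993
```

```bash
python3 -m jog '[[[0,17.4,-8.2,0,0,0,0.067],[0,17.4,-8.2,0,0,0,0.067],[0,17.4,-8.2,0,0,0,0.067],[0,17.4,-8.2,0,0,0,0.067],[0,17.4,-8.2,0,0,0,0.067],[0,17.4,-8.2,0,0,0,0.067]]]'
python3 - <<'E'
from h import *
c,im=shot("wrist","w_div"); np.savez("pics/c_div.npz",K=c[0],R=c[1],t=c[2])
cv2.imwrite("pics/w_divz.png",cv2.resize(im[110:260,190:390],None,fx=4,fy=4,interpolation=cv2.INTER_NEAREST))
E
```

```text
time: 2.75
tool_pos: [0.4794, -0.0163, 0.4207]
tcp_rot: [2.508, 1.89, -0.0]
wrist_force: [-0.3, -0.2, 0.1]
width: 0.997
```

View pics/w_div.png

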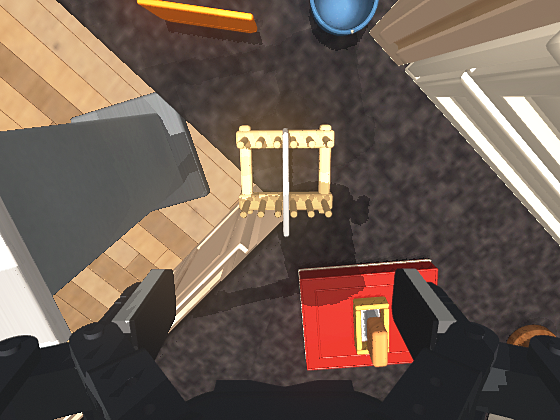

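View pics/w_divz.png

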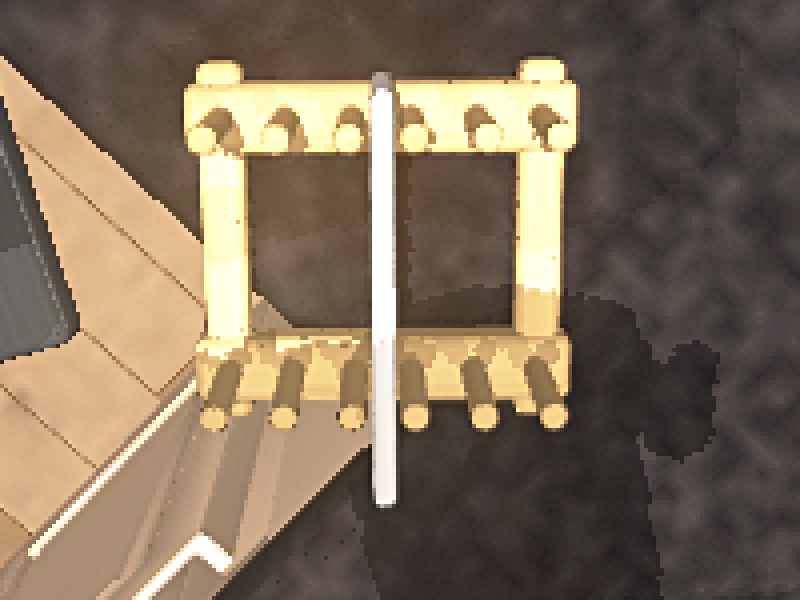

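Run:
```python
from h import *
d=np.load("pics/c_div.npz"); c=(d["K"],d["R"],d["t"])
f=lambda p:((p[0]+.5)/4-.5+190,(p[1]+.5)/4-.5+110)
quadm(c,f,[(371,87),(393,87),(397,505),(374,505)],.082,"div")
P=np.array([onz(c,f(p),.056) for p in [(203,138),(562,136),(553,418),(213,419)]]);print(P.mean(0))
# offset scale check: projection of grasp point
s,R=pose(); g=s["tool_pos"]+R[:,2]*.155; print("grasp px",proj(c,g))
```

```text
div ctr [ 0.4815 -0.0168] x-len 0.0045 0.0051 y-len 0.0912 0.0912 yaw -15.94 -15.95 -15.569999999999993 -15.189999999999998
[ 0.4811695  -0.01748207]
grasp px [[282.77313828 298.40470683]]
```

```bash
python3 -c "
from h import *
plan((0.4815,-0.0168,0.229),np.radians(-15.6))"
```

```text
pos [ 0.4794 -0.0163  0.4206] w 1.0 F [0.6 0.2 0.7] t 2.8
shift cm [1.000e-02 2.200e-01 1.916e+01] turn [ 0.0001  0.0004 -0.0071] q6 0.19 q1 -0.09
```

```bash
python3 -m jog '[[[0.4,0,0.22,4,0,0,-0.007],[0.4,0,0.22,8,0,0,-0.007],[0.4,0,0.22,12,0,0,-0.007],[0.4,0,0.22,14,0,0,-0.007],[0.4,0,0.22,16,0,0,-0.007],[0.4,0,0.22,17.5,0,0,-0.007],[0.4,0,0.22,18.6,0,0,-0.007],[0.4,0,0.22,19.15,0,0,-0.007],[0.4,0,0.22,19.15,0,0,-0.007]]]' 30
python3 - <<'E'
from h import *
shot("wrist","w_g0")
plan((0.4815,-0.0168,0.229),np.radians(-15.6))
E
```

```text
time: 3.92
tool_pos: [0.481, -0.0154, 0.2291]
tcp_rot: [-2.5, -1.902, 0.0]
wrist_force: [-0.9, -0.5, 0.8]
width: 0.601
pos [ 0.4812 -0.0153  0.2295] w 0.604 F [ 0.  -0.2  1. ] t 3.975
shift cm [-0.13  0.06  0.05] turn [ 0.0006 -0.0001  0.0023] q6 0.19 q1 -0.08
```

View pics/w_g0.png

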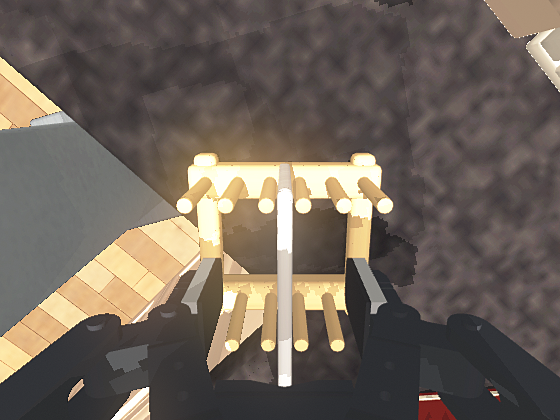

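Divider is centred between the jaws (u≈285; inner pad edges at 222 and 346). Closing now.

```bash
python3 -m jog '[[[0.7,0,0,0,0,0,0],[1,0,0,0,0,0,0],[1,0,0,0,0,0,0],[1,0,0,0,0,0,0],[1,0,0,0,0,0,0],[1,0,0,0,0,0,0]]]' 40
python3 - <<'E'
from h import *
plan((0.4815,-0.0168,0.40),np.radians(-15.6))
E
```

```text
time: 4.72
tool_pos: [0.4813, -0.0153, 0.2297]
tcp_rot: [2.5, 1.902, 0.001]
wrist_force: [-1.0, 0.3, 5.6]
width: 0.054
pos [ 0.4813 -0.0153  0.2297] w 0.054 F [-1.   0.3  5.6] t 4.725
shift cm [ -0.13   0.07 -17.03] turn [ 0.0008 -0.0003  0.0021] q6 0.19 q1 -0.08
```

```bash
python3 -m jog '[[[1,0,0,-1,0,0,0],[1,0,0,-2.5,0,0,0],[1,0,0,-4.5,0,0,0],[1,0,0,-7,0,0,0],[1,0,0,-10,0,0,0],[1,0,0,-13.5,0,0,0],[1,0,0,-17,0,0,0],[1,0,0,-17,0,0,0]]]'
python3 - <<'E'
from h import *
c,im=shot("wrist","w_h"); 
plan((0.5174,-0.4045,0.40),np.radians(-12.2))
cv2.imwrite("pics/w_hz.png",cv2.resize(im[150:420,190:390],None,fx=2.2,fy=2.2,interpolation=cv2.INTER_NEAREST))
E
```

```text
time: 5.72
tool_pos: [0.4819, -0.0154, 0.4034]
tcp_rot: [2.496, 1.899, 0.009]
wrist_force: [-0.5, 0.2, -1.7]
width: 0.052
pos [ 0.4812 -0.0153  0.401 ] w 0.044 F [-0.9 -0.5 -1.9] t 5.775
shift cm [-36.54  13.87   0.13] turn [ 0.0036 -0.0006 -0.0571] q6 0.19 q1 -0.08
```

View pics/w_hz.png

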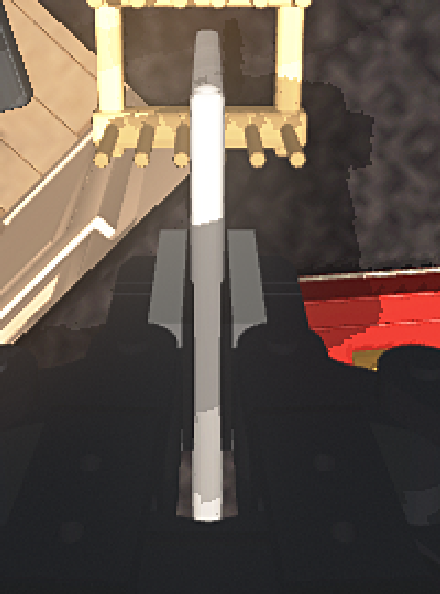

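Run:
```python
from h import *
s,R=pose(); c=cam("wrist"); p=s["tool_pos"]
for dz in (.1477,.150):
    z=p[2]-dz
    Q=[onz(c,(190+x/2.2-.3,150+y/2.2-.3),z) for x,y in [(192.5,88),(222,88),(221,519),(193,519)]]
    T=np.array([R.T@(np.r_[q,z]-p) for q in Q])*1000
    print(dz,T[:,:2].round(1).tolist(),"ctr",T[:,:2].mean(0).round(2),"len",np.linalg.norm(T[0]-T[3]).round(1))
```

```text
0.1477 [[43.7, -1.8], [43.7, 2.5], [-33.1, 2.8], [-33.1, -2.1]] ctr [5.3  0.35] len 76.8
0.15 [[43.1, -1.9], [43.1, 2.5], [-35.2, 2.8], [-35.2, -2.1]] ctr [3.97 0.35] len 78.3
```

```bash
python3 -c "
from h import *
plan((0.5178,-0.4027,0.37),np.radians(-12.2))"
```

```text
pos [ 0.4812 -0.0153  0.401 ] w 0.044 F [-0.9 -0.5 -1.9] t 5.775
shift cm [-36.36  13.85   3.13] turn [ 0.0036 -0.0006 -0.0571] q6 0.19 q1 -0.08
```

```bash
python3 -m jog '[[[1,-2.5,1,0,0,0,-0.01],[1,-6.5,2.5,0,0,0,-0.02],[1,-11.5,4.4,0,0,0,-0.03],[1,-17,6.5,0,0,0,-0.04],[1,-22.5,8.6,0,0,0,-0.05],[1,-28,10.7,0,0,0,-0.057],[1,-32,12.2,0,0,0,-0.057],[1,-35,13.3,1,0,0,-0.057],[1,-36.36,13.85,2,0,0,-0.057],[1,-36.36,13.85,3.1,0,0,-0.057],[1,-36.36,13.85,3.1,0,0,-0.057],[1,-36.36,13.85,3.1,0,0,-0.057]]]'
python3 - <<'E'
from h import *
c,im=shot("wrist","w_t1"); 
plan((0.5178,-0.4027,0.37),np.radians(-12.2))
cv2.imwrite("pics/w_t1z.png",cv2.resize(im[110:420,180:390],None,fx=1.9*1.0,fy=1.9,interpolation=cv2.INTER_NEAREST))
c,im=shot("side","s_t1"); cv2.imwrite("pics/s_t1z.png",cv2.resize(im[50:250,250:450],None,fx=3,fy=3,interpolation=cv2.INTER_CUBIC))
E
```

```text
time: 7.28
tool_pos: [0.5177, -0.4014, 0.3683]
tcp_rot: [-2.443, -1.974, -0.0]
wrist_force: [-0.2, 0.2, 0.2]
width: 0.054
pos [ 0.5178 -0.4017  0.3688] w 0.051 F [ 0.2 -0.7 -1.3] t 7.325
shift cm [-0.1   0.02 -0.12] turn [0.0007 0.0002 0.0011] q6 -0.49 q1 -0.7
```

View pics/w_t1z.png

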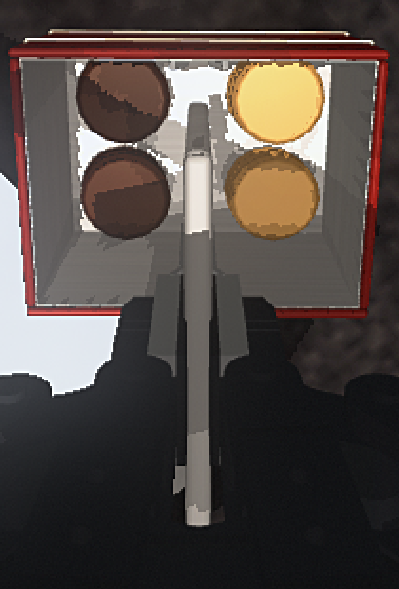

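View pics/s_t1z.png

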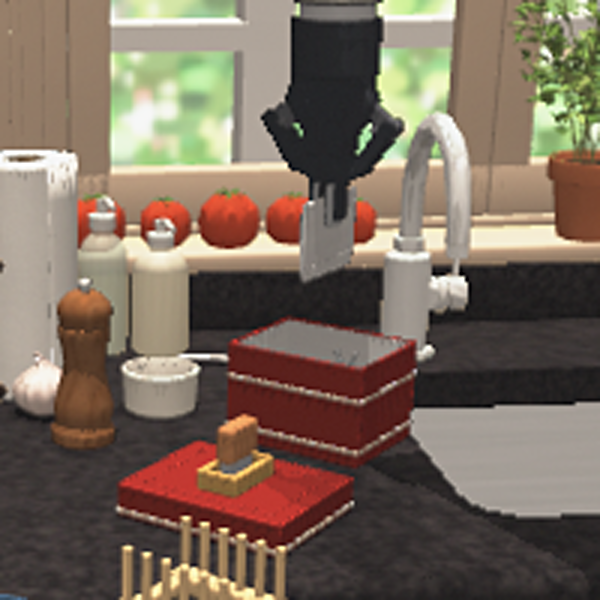

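```bash
python3 -m jog '[[[1,-0.06,0,1.5,0,0,0],[1,-0.06,0,3,0,0,0],[1,-0.06,0,4.3,0,0,0],[1,-0.06,0,5.2,0,0,0],[1,-0.06,0,5.2,0,0,0],[1,-0.06,0,5.2,0,0,0]]]'
python3 - <<'E'
from h import *
c,im=shot("wrist","w_t2"); np.savez("pics/c_t2.npz",K=c[0],R=c[1],t=c[2])
plan((0.5178,-0.4027,0.316),np.radians(-12.2))
cv2.imwrite("pics/w_t2z.png",cv2.resize(im[100:300,180:390],None,fx=3.5,fy=3,interpolation=cv2.INTER_NEAREST))
c,im=shot("side","s_t2"); cv2.imwrite("pics/s_t2z.png",cv2.resize(im[50:250,250:450],None,fx=3,fy=3,interpolation=cv2.INTER_CUBIC))
E
```

```text
time: 8.12
tool_pos: [0.5175, -0.4035, 0.3165]
tcp_rot: [2.445, 1.972, 0.0]
wrist_force: [-0.3, -0.5, -1.1]
width: 0.049
pos [ 0.5176 -0.4035  0.3169] w 0.046 F [1.5 0.6 0.4] t 8.175
shift cm [0.08 0.   0.09] turn [ 0.0011  0.0006 -0.0001] q6 -0.49 q1 -0.7
```

View pics/w_t2z.png

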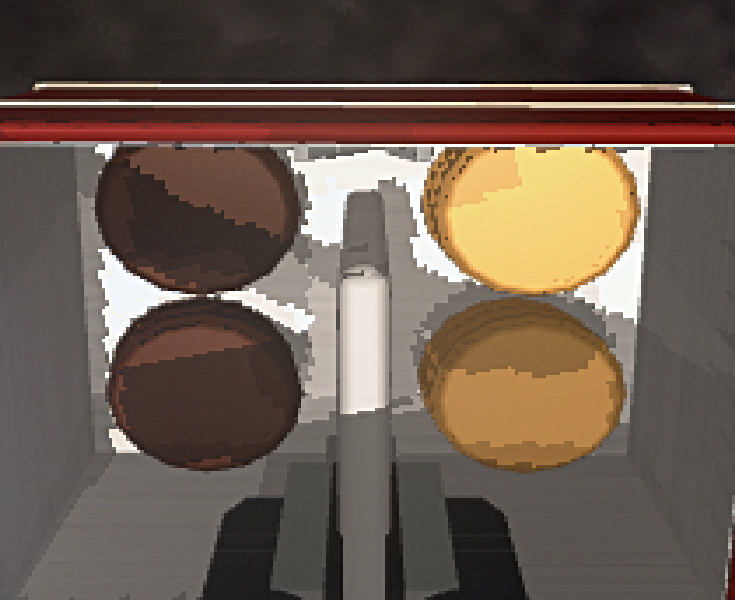

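View pics/s_t2z.png

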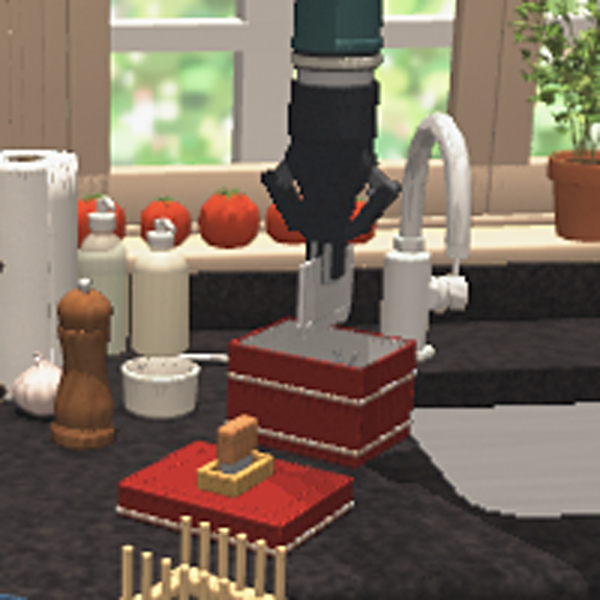

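```bash
python3 -m jog '[[[1,0.05,0,0.7,0,0,0],[1,0.05,0,1.5,0,0,0],[1,0.05,0,2.3,0,0,0],[1,0.05,0,3,0,0,0],[1,0.05,0,3.6,0,0,0],[1,0.05,0,4.2,0,0,0],[1,0.05,0,4.8,0,0,0],[1,0.05,0,5.4,0,0,0],[1,0.05,0,6,0,0,0],[1,0.05,0,6,0,0,0]]]'
python3 - <<'E'
from h import *
c,im=shot("wrist","w_t3")
plan((0.5178,-0.4027,0.2197),np.radians(-12.2))
cv2.imwrite("pics/w_t3z.png",cv2.resize(im[60:320,180:390],None,fx=3,fy=2.3,interpolation=cv2.INTER_NEAREST))
E
```

```text
time: 9.48
tool_pos: [0.5172, -0.4026, 0.2554]
tcp_rot: [-2.444, -1.972, 0.0]
wrist_force: [0.4, 0.0, -1.1]
width: 0.05
pos [ 0.5174 -0.4027  0.2558] w 0.046 F [ 0.  -0.7 -0.9] t 9.525
shift cm [0.01 0.04 3.61] turn [-0.0006 -0.0003 -0.0001] q6 -0.49 q1 -0.7
```

View pics/w_t3z.png

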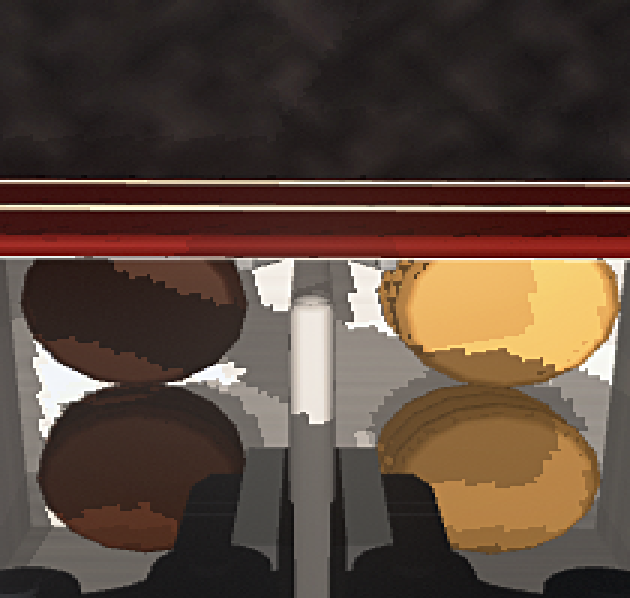

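```bash
python3 -m jog '[[[1,0,0,0.7,0,0,0],[1,0,0,1.4,0,0,0],[1,0,0,2.0,0,0,0],[1,0,0,2.6,0,0,0],[1,0,0,3.1,0,0,0],[1,0,0,3.4,0,0,0],[1,0,0,3.4,0,0,0]]]'; python3 -c "
from h import *
plan((0.5178,-0.4027,0.2197),np.radians(-12.2))"
```

```text
time: 10.4
tool_pos: [0.5174, -0.4027, 0.2219]
tcp_rot: [-2.445, -1.972, 0.0]
wrist_force: [0.6, -0.7, -1.3]
width: 0.046
pos [ 0.5174 -0.4027  0.2219] w 0.046 F [ 0.6 -0.7 -1.3] t 10.4
shift cm [0.01 0.04 0.22] turn [-0.0004 -0.0003 -0.0001] q6 -0.49 q1 -0.7
```

```bash
python3 -m jog '[[[1,0,0,0.15,0,0,0],[1,0,0,0.3,0,0,0],[1,0,0,0.3,0,0,0],[1,0,0,0.3,0,0,0]]]'; python3 -c "
from h import *
plan((0.5178,-0.4027,0.2197),np.radians(-12.2))"
```

```text
time: 10.9
tool_pos: [0.5177, -0.4029, 0.2198]
tcp_rot: [2.444, 1.972, 0.0]
wrist_force: [0.0, 0.7, 3.8]
width: 0.046
pos [ 0.5177 -0.4029  0.2198] w 0.046 F [0.  0.7 3.8] t 10.9
shift cm [0.02 0.01 0.01] turn [ 0.0008  0.0004 -0.0001] q6 -0.49 q1 -0.7
```

```bash
python3 -m jog '[[[1,0,0,0.1,0,0,0],[1,0,0,0.2,0,0,0],[1,0,0,0.2,0,0,0]]]'; python3 -c "
from h import *
plan((0.5178,-0.4027,0.2197),np.radians(-12.2))"
```

```text
time: 11.28
tool_pos: [0.5179, -0.403, 0.2197]
tcp_rot: [2.444, 1.972, 0.0]
wrist_force: [-3.3, 3.6, 12.1]
width: 0.046
pos [ 0.5179 -0.403   0.2197] w 0.046 F [-3.3  3.6 12.1] t 11.275
shift cm [ 0.03 -0.01  0.  ] turn [0.0011 0.0005 0.    ] q6 -0.49 q1 -0.7
```

```bash
python3 -m jog '[[[1,0,0,-0.15,0,0,0],[0.8,0,0,-0.15,0,0,0],[0.6,0,0,-0.15,0,0,0],[0.6,0,0,-0.15,0,0,0],[0.6,0,0,-2,0,0,0],[0.6,0,0,-5,0,0,0],[0.6,0,0,-9,0,0,0],[0.6,0,0,-14,0,0,0],[0.4,0,0,-20,0,0,0],[0.2,0,0,-20,0,0,0],[0.2,0,0,-20,0,0,0]]]'
python3 - <<'E'
from h import *
c,im=shot("wrist","w_t4"); np.savez("pics/c_t4.npz",K=c[0],R=c[1],t=c[2])
plan((0.5261,-0.2050,0.30),np.radians(-11.9))
cv2.imwrite("pics/w_t4z.png",cv2.resize(im[110:260,195:385],None,fx=4,fy=4,interpolation=cv2.INTER_NEAREST))
c,im=shot("side","s_t4"); cv2.imwrite("pics/s_t4z.png",cv2.resize(im[120:240,250:450],None,fx=4,fy=4,interpolation=cv2.INTER_CUBIC))
E
```

```text
time: 12.65
tool_pos: [0.5174, -0.4027, 0.4188]
tcp_rot: [2.443, 1.971, 0.001]
wrist_force: [-0.7, 0.1, -0.7]
width: 0.804
pos [ 0.5171 -0.4025  0.417 ] w 0.8 F [ 0.2  0.6 -0.7] t 12.7
shift cm [19.49 -3.29 11.71] turn [-0.0007 -0.0004 -0.0054] q6 -0.49 q1 -0.7
```

View pics/w_t4z.png

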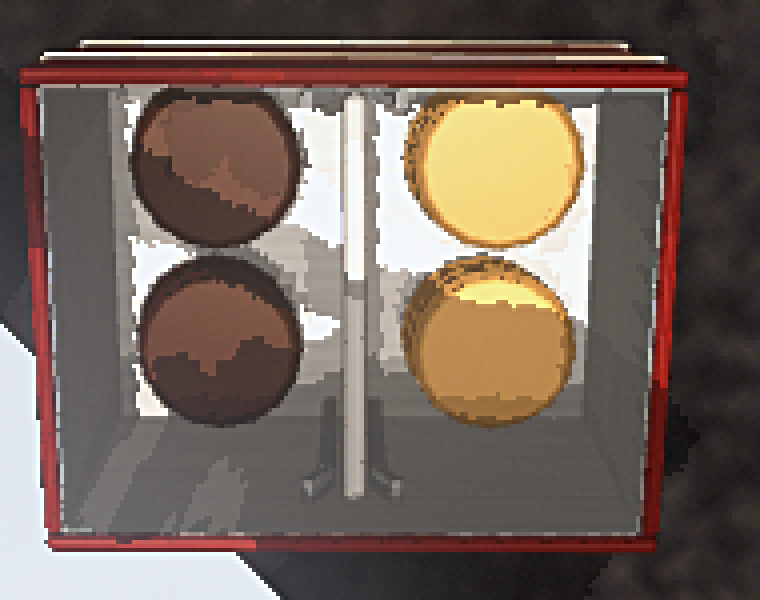

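View pics/s_t4z.png

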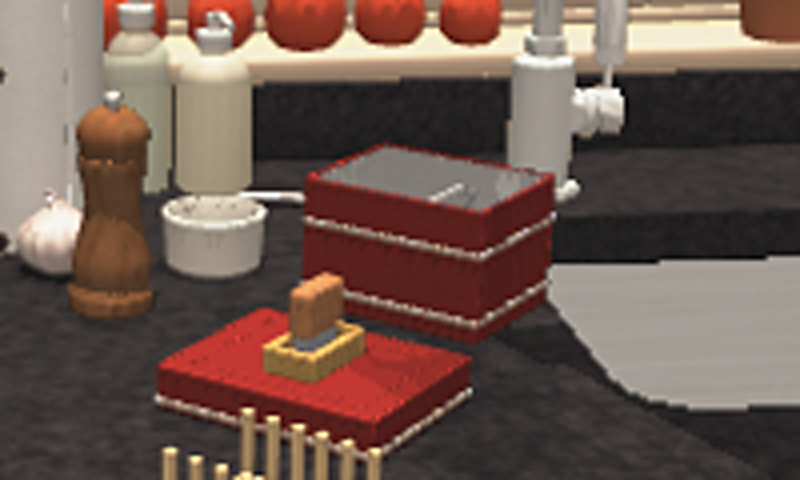

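The divider stands in the grooves, just below the rib tips. I'll re-measure the tin and the divider's top.

Run:
```python
from h import *
d=np.load("pics/c_t4.npz"); c=(d["K"],d["R"],d["t"])
f=lambda p:((p[0]+.5)/4-.5+195,(p[1]+.5)/4-.5+110)
quadm(c,f,[(40,87),(667,89),(640,534),(63,534)],.09,"inner")
quadm(c,f,[(345,95),(366,95),(364,497),(344,497)],.072,"div")
```

```text
inner ctr [ 0.5174 -0.4041] x-len 0.124 0.1246 y-len 0.0949 0.0946 yaw -12.34 -12.21 -12.629999999999995 -12.25
div ctr [ 0.5177 -0.4048] x-len 0.0044 0.0045 y-len 0.09 0.09 yaw -12.16 -12.2 -12.409999999999997 -12.329999999999998
```

```bash
python3 -m jog '[[[0.2,5,-0.8,0,0,0,-0.005],[0.2,10,-1.6,0,0,0,-0.005],[0.2,15,-2.5,0,0,0,-0.005],[0.2,18,-3,2,0,0,-0.005],[0.2,19.5,-3.3,6,0,0,-0.005],[0.2,19.5,-3.3,10,0,0,-0.005],[0.3,19.5,-3.3,13,0,0,-0.005],[0.3,19.5,-3.3,13,0,0,-0.005],[0.3,19.5,-3.3,13,0,0,-0.005]]]'
python3 - <<'E'
from h import *
c,im=shot("wrist","w_l1"); np.savez("pics/c_l1.npz",K=c[0],R=c[1],t=c[2])
plan((0.5261,-0.2050,0.223),np.radians(-11.9))
E
```

```text
time: 13.88
tool_pos: [0.5266, -0.2053, 0.2874]
tcp_rot: [-2.44, -1.979, 0.0]
wrist_force: [-0.5, -0.5, 0.3]
width: 0.699
pos [ 0.527  -0.2055  0.2883] w 0.701 F [ 0.2 -0.2  0.5] t 13.925
shift cm [ 0.04 -0.11  6.53] turn [ 0.0015  0.0003 -0.0005] q6 -0.21 q1 -0.42
```

View pics/w_l1.png

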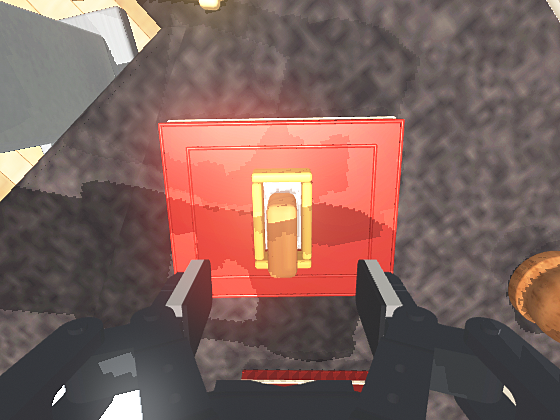

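The handle (u 268–297) is centred between the pads, and the collar is behind it at (282,220). Descending now.

```bash
python3 - <<'E'
from h import *
d=np.load("pics/c_l1.npz"); c=(d["K"],d["R"],d["t"])
f=lambda p:p
quadm(c,f,[(268,205),(296,205),(297,277),(269,277)],.078,"handle")
quadm(c,f,[(252,174),(311,174),(309,269),(255,269)],.044,"collar")
quadm(c,f,[(159,124),(404,121),(390,297),(174,298)],.028,"plate")
E
python3 -m jog '[[[0.3,0,-0.05,2,0,0,0],[0.3,0,-0.05,4,0,0,0],[0.3,0,-0.05,5.5,0,0,0],[0.3,0,-0.05,6.5,0,0,0],[0.3,0,-0.05,6.5,0,0,0],[0.3,0,-0.05,6.5,0,0,0]]]' ; python3 -c "
from h import *
plan((0.5261,-0.2050,0.223),np.radians(-11.9))"
```

```text
handle ctr [ 0.5264 -0.2045] x-len 0.014 0.0149 y-len 0.0398 0.0398 yaw -11.87 -11.87 -11.790000000000006 -10.560000000000002
collar ctr [ 0.5255 -0.2059] x-len 0.0343 0.0339 y-len 0.0606 0.0606 yaw -11.87 -11.87 -11.480000000000004 -11.849999999999994
plate ctr [ 0.5253 -0.2064] x-len 0.1474 0.1496 y-len 0.1179 0.1189 yaw -11.18 -11.57 -12.290000000000006 -11.25
time: 14.68
tool_pos: [0.5263, -0.2053, 0.2228]
tcp_rot: [2.439, 1.978, 0.001]
wrist_force: [-0.1, -0.3, 0.5]
width: 0.697
pos [ 0.5263 -0.2053  0.2228] w 0.697 F [-0.1 -0.3  0.5] t 14.675
shift cm [ 0.02 -0.03 -0.02] turn [ 0.0011  0.0003 -0.0003] q6 -0.21 q1 -0.42
```

```bash
python3 -m jog '[[[0.6,0,0,0,0,0,0],[0.8,0,0,0,0,0,0],[1,0,0,0,0,0,0],[1,0,0,0,0,0,0],[1,0,0,0,0,0,0],[1,0,0,0,0,0,0]]]' 80; python3 -c "
from h import *
plan((0.5261,-0.2050,0.40),np.radians(-11.9))"
```

```text
time: 15.42
tool_pos: [0.5262, -0.2052, 0.2228]
tcp_rot: [2.439, 1.978, 0.001]
wrist_force: [0.2, 0.7, 5.7]
width: 0.177
pos [ 0.5262 -0.2052  0.2228] w 0.177 F [0.2 0.7 5.7] t 15.425
shift cm [ 1.000e-02  0.000e+00 -1.772e+01] turn [ 0.0008  0.0001 -0.0003] q6 -0.21 q1 -0.42
```

```bash
python3 -m jog '[[[1,0,0,-0.7,0,0,0],[1,0,0,-2,0,0,0],[1,0,0,-4,0,0,0],[1,0,0,-6.5,0,0,0],[1,0,0,-9.5,0,0,0],[1,0,0,-12,0,0,0],[1,0,0,-14,0,0,0],[1,0,0,-15,0,0,0],[1,0,0,-15,0,0,0]]]'
python3 - <<'E'
from h import *
c,im=shot("wrist","w_l2"); 
plan((0.5174,-0.4048,0.372),np.radians(-12.3))
c,im=shot("side","s_l2"); cv2.imwrite("pics/s_l2z.png",cv2.resize(im[50:250,250:450],None,fx=3,fy=3,interpolation=cv2.INTER_CUBIC))
E
```

```text
time: 16.55
tool_pos: [0.526, -0.2052, 0.3727]
tcp_rot: [2.439, 1.978, 0.001]
wrist_force: [0.6, -0.6, -4.5]
width: 0.173
pos [ 0.5257 -0.205   0.3717] w 0.172 F [ 0.  -0.3 -4.8] t 16.6
shift cm [-19.72   3.31  -0.04] turn [-0.0007 -0.0001  0.0066] q6 -0.21 q1 -0.42
```

View pics/w_l2.png

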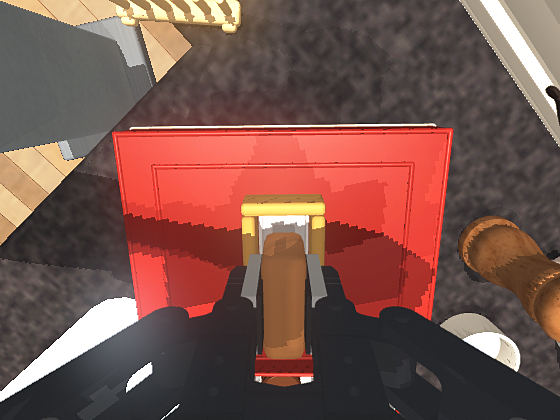

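View pics/s_l2z.png

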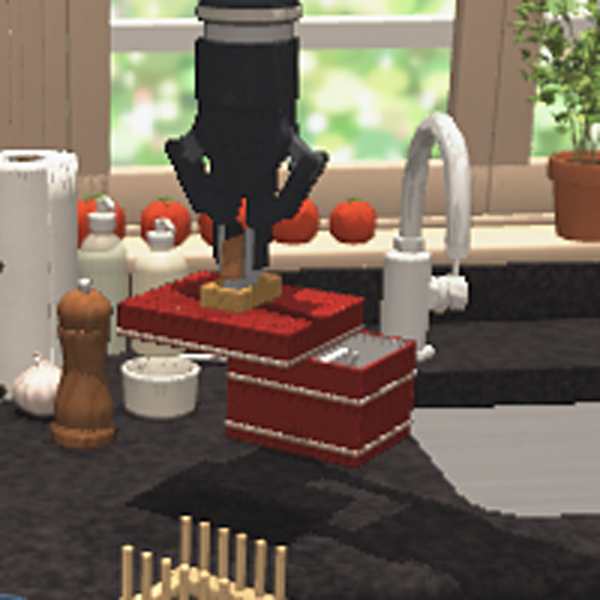

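```bash
python3 -m jog '[[[1,-1,0.2,0,0,0,0],[1,-3,0.5,0,0,0,0.007],[1,-5.5,0.9,0,0,0,0.007],[1,-8.5,1.4,0,0,0,0.007],[1,-11.5,1.9,0,0,0,0.007],[1,-14.2,2.4,0,0,0,0.007],[1,-16.7,2.8,0,0,0,0.007],[1,-18.5,3.1,0,0,0,0.007],[1,-19.7,3.3,0,0,0,0.007],[1,-19.7,3.3,0,0,0,0.007],[1,-19.7,3.3,0,0,0,0.007]]]'
python3 - <<'E'
from h import *
c,im=shot("wrist","w_l3"); 
plan((0.5174,-0.4048,0.2968),np.radians(-12.3))
c,im=shot("side","s_l3"); cv2.imwrite("pics/s_l3z.png",cv2.resize(im[50:250,250:450],None,fx=3,fy=3,interpolation=cv2.INTER_CUBIC))
E
```

```text
time: 18.02
tool_pos: [0.5177, -0.404, 0.3721]
tcp_rot: [-2.446, -1.97, -0.001]
wrist_force: [-0.2, -0.0, -4.1]
width: 0.17
pos [ 0.5177 -0.4039  0.3722] w 0.171 F [-0.5  0.6 -4.6] t 18.075
shift cm [-0.1  -0.01  7.54] turn [-0.0002 -0.0006  0.0004] q6 -0.49 q1 -0.7
```

View pics/s_l3z.png

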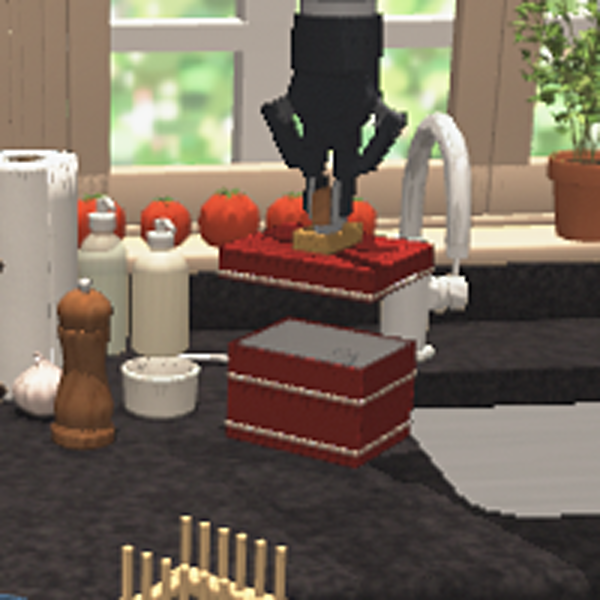

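View pics/w_l3.png

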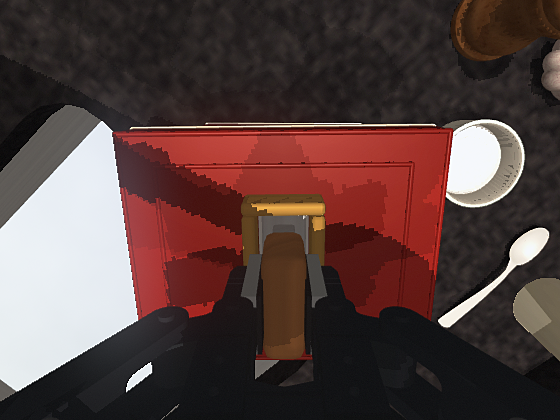

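```bash
python3 -m jog '[[[1,-0.06,0,1,0,0,0],[1,-0.06,0,2.2,0,0,0],[1,-0.06,0,3.4,0,0,0],[1,-0.06,0,4.4,0,0,0],[1,-0.06,0,5.2,0,0,0],[1,-0.06,0,5.5,0,0,0],[1,-0.06,0,5.8,0,0,0],[1,-0.06,0,6.1,0,0,0],[1,-0.06,0,6.1,0,0,0]]]'
python3 - <<'E'
from h import *
plan((0.5174,-0.4048,0.2968),np.radians(-12.3))
print(bot.read_state()["torque"])
E
```

```text
time: 19.25
tool_pos: [0.5174, -0.4052, 0.3111]
tcp_rot: [-2.447, -1.97, 0.0]
wrist_force: [0.0, 0.1, -4.4]
width: 0.171
pos [ 0.5174 -0.4052  0.3111] w 0.171 F [ 0.   0.1 -4.4] t 19.25
shift cm [ 0.04 -0.01  1.43] turn [-0.0001 -0.     -0.0003] q6 -0.49 q1 -0.7
[ 0.02290586 -0.02081312  0.08351181]
```

```bash
python3 -m jog '[[[1,0.03,0,0.3,0,0,0],[1,0.03,0,0.6,0,0,0],[1,0.03,0,0.9,0,0,0],[1,0.03,0,1.1,0,0,0],[1,0.03,0,1.3,0,0,0],[1,0.03,0,1.3,0,0,0]]]'
python3 - <<'E'
from h import *
plan((0.5174,-0.4048,0.2968),np.radians(-12.3))
print(bot.read_state()["torque"])
E
```

```text
time: 20.0
tool_pos: [0.5174, -0.4049, 0.2979]
tcp_rot: [-2.447, -1.97, 0.0]
wrist_force: [-0.0, 1.4, -3.9]
width: 0.171
pos [ 0.5174 -0.4049  0.2979] w 0.171 F [-0.   1.4 -3.9] t 20.0
shift cm [ 0.01 -0.    0.11] turn [-0.0004 -0.0002 -0.0004] q6 -0.49 q1 -0.7
[ 0.01374322  0.01009874 -0.02005177]
```

```bash
python3 -m jog '[[[1,0,0,0.1,0,0,0],[1,0,0,0.2,0,0,0],[1,0,0,0.25,0,0,0],[1,0,0,0.25,0,0,0]]]'
python3 - <<'E'
from h import *
plan((0.5174,-0.4048,0.2968),np.radians(-12.3))
E
```

```text
time: 20.5
tool_pos: [0.5176, -0.405, 0.2968]
tcp_rot: [2.446, 1.97, 0.0]
wrist_force: [-2.2, 2.3, 4.2]
width: 0.173
pos [ 0.5176 -0.405   0.2968] w 0.173 F [-2.2  2.3  4.2] t 20.5
shift cm [ 0.02 -0.02  0.  ] turn [ 0.0006  0.0003 -0.0003] q6 -0.49 q1 -0.7
```

```bash
python3 -m jog '[[[1,0,0,-0.2,0,0,0],[0.8,0,0,-0.2,0,0,0],[0.5,0,0,-0.2,0,0,0],[0.25,0,0,-0.2,0,0,0],[0.25,0,0,-0.2,0,0,0],[0.25,0,0,-0.2,0,0,0]]]'
python3 - <<'E'
from h import *
c,im=shot("wrist","w_l4"); np.savez("pics/c_l4.npz",K=c[0],R=c[1],t=c[2])
plan((0.5174,-0.4048,0.277),np.radians(-12.3))
c,im=shot("side","s_l4"); cv2.imwrite("pics/s_l4z.png",cv2.resize(im[80:230,270:420],None,fx=4,fy=4,interpolation=cv2.INTER_CUBIC))
E
```

```text
time: 21.25
tool_pos: [0.5175, -0.405, 0.2977]
tcp_rot: [2.447, 1.97, 0.0]
wrist_force: [0.5, 0.4, -0.1]
width: 0.748
pos [ 0.5175 -0.405   0.2977] w 0.748 F [0.3 0.2 0. ] t 21.3
shift cm [ 0.01 -0.01  2.07] turn [ 0.0001  0.     -0.0003] q6 -0.49 q1 -0.7
```

View pics/s_l4z.png

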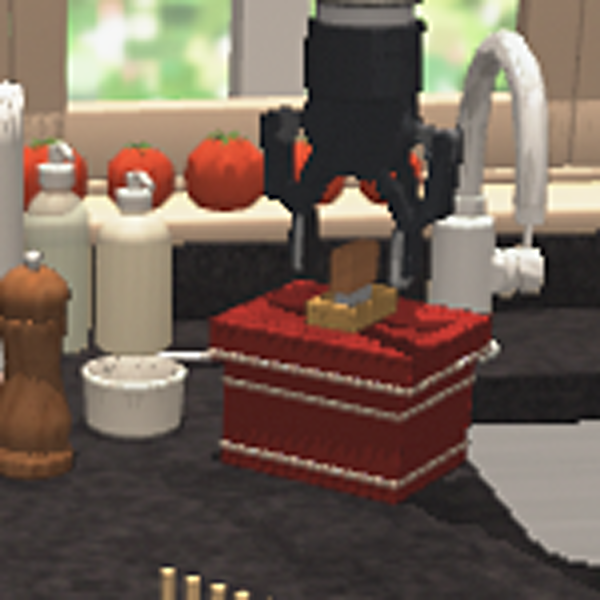

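View pics/w_l4.png

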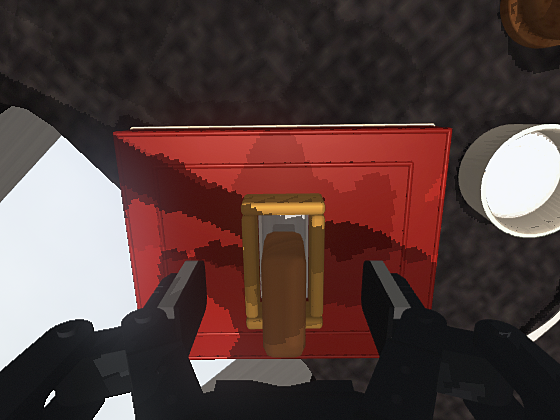

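The lids sit level on the tin, and the gripper is open astride the handle, with the collar at (283,262).

```bash
python3 - <<'E'
from h import *
d=np.load("pics/c_l4.npz"); c=(d["K"],d["R"],d["t"])
f=lambda p:p
for z in (.102,.106): 
    quadm(c,f,[(114,132),(452,129),(433,358),(138,358)],z,"plate")
quadm(c,f,[(242,199),(325,198),(323,328),(246,329)],.118,"collar")
quadm(c,f,[(263,240),(305,240),(303,355),(265,355)],.152,"handle")
E
python3 -m jog '[[[0.25,0,0,0.6,0,0,0],[0.25,0,0,1.2,0,0,0],[0.25,0,0,1.6,0,0,0],[0.25,0,0,1.85,0,0,0],[0.25,0,0,2.05,0,0,0],[0.25,0,0,2.05,0,0,0]]]'
python3 - <<'E'
from h import *
plan((0.5174,-0.4048,0.277),np.radians(-12.3))
E
```

```text
plate ctr [ 0.5181 -0.4055] x-len 0.1473 0.1552 y-len 0.117 0.1184 yaw -11.77 -12.29 -13.540000000000006 -9.700000000000003
plate ctr [ 0.5184 -0.4038] x-len 0.1437 0.1514 y-len 0.1141 0.1155 yaw -11.77 -12.29 -13.540000000000006 -9.700000000000003
collar ctr [ 0.5182 -0.4042] x-len 0.0344 0.0356 y-len 0.0623 0.0622 yaw -11.56 -11.43 -12.39 -11.290000000000006
handle ctr [ 0.5189 -0.4005] x-len 0.0139 0.0138 y-len 0.0449 0.0449 yaw -12.28 -12.29 -12.239999999999995 -12.25
time: 22.1
tool_pos: [0.5175, -0.4049, 0.277]
tcp_rot: [-2.447, -1.97, 0.0]
wrist_force: [-0.1, 0.3, -0.2]
width: 0.748
pos [ 0.5175 -0.4049  0.277 ] w 0.748 F [-0.1  0.3 -0.2] t 22.1
shift cm [ 0.01 -0.01  0.  ] turn [-0.0002 -0.0001 -0.0003] q6 -0.49 q1 -0.7
```

```bash
python3 -m jog '[[[0.4,0,0,0,0,0,0],[0.5,0,0,0,0,0,0],[0.5,0,0,0,0,0,0]]]' 40
python3 - <<'E'
from h import *
c,im=shot("side","s_l5"); cv2.imwrite("pics/s_l5z.png",cv2.resize(im[110:200,300:400],None,fx=6,fy=6,interpolation=cv2.INTER_CUBIC))
E
```

```text
time: 22.48
tool_pos: [0.5175, -0.405, 0.2774]
tcp_rot: [2.447, 1.97, 0.0]
wrist_force: [-0.6, -0.2, 0.4]
width: 0.502
```

View pics/s_l5z.png

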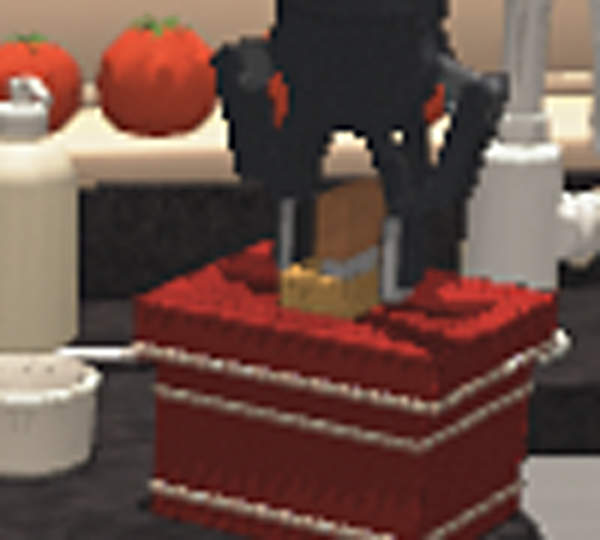

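```bash
python3 -m jog '[[[0.65,0,0,0,0,0,0],[0.8,0,0,0,0,0,0],[1,0,0,0,0,0,0],[1,0,0,0,0,0,0],[1,0,0,0,0,0,0]]]' 70
python3 - <<'E'
from h import *
plan((0.5174,-0.4048,0.277),np.radians(-12.3))
c,im=shot("wrist","w_l6")
c,im=shot("side","s_l6"); cv2.imwrite("pics/s_l6z.png",cv2.resize(im[110:200,300:400],None,fx=6,fy=6,interpolation=cv2.INTER_CUBIC))
E
```

```text
time: 23.15
tool_pos: [0.5177, -0.4051, 0.2777]
tcp_rot: [2.446, 1.97, 0.0]
wrist_force: [-0.9, 0.6, 5.0]
width: 0.4
pos [ 0.5177 -0.4051  0.2777] w 0.4 F [-0.9  0.6  5. ] t 23.15
shift cm [ 0.02 -0.03  0.07] turn [ 0.0007  0.0004 -0.0003] q6 -0.49 q1 -0.7
```

View pics/s_l6z.png

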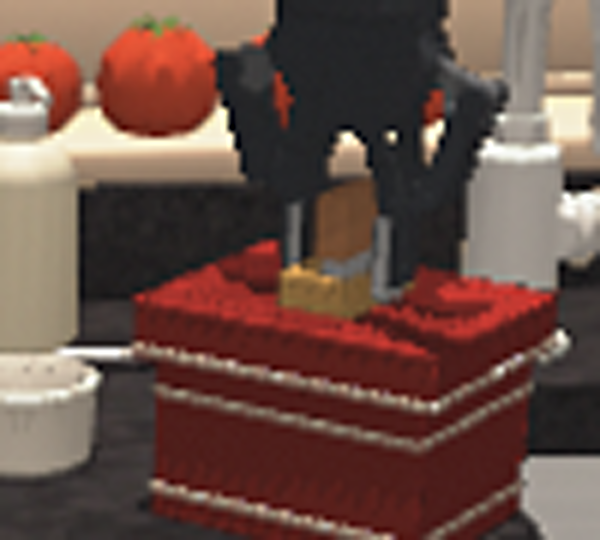

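View pics/w_l6.png

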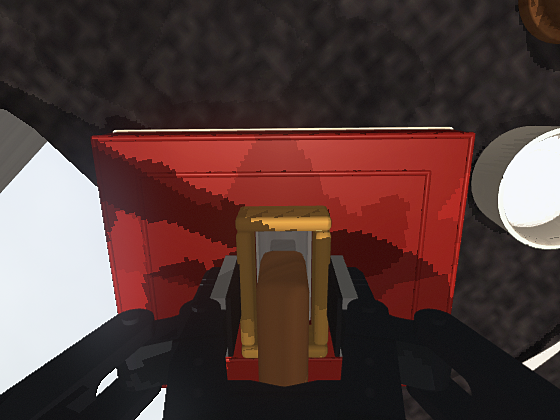

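Width of 34 mm means the collar is gripped (handle clear between the pads). I'll lift 1.5 cm first and check.

```bash
python3 -m jog '[[[1,0,0,-0.3,0,0,0],[1,0,0,-0.7,0,0,0],[1,0,0,-1.2,0,0,0],[1,0,0,-1.5,0,0,0],[1,0,0,-1.5,0,0,0]]]'
python3 - <<'E'
from h import *
plan((0.5175,-0.4049,0.37),np.radians(-12.3))
print(bot.read_state()["torque"])
c,im=shot("wrist","w_l7")
c,im=shot("side","s_l7"); cv2.imwrite("pics/s_l7z.png",cv2.resize(im[90:220,290:420],None,fx=4.5,fy=4.5,interpolation=cv2.INTER_CUBIC))
E
```

```text
time: 23.88
tool_pos: [0.5176, -0.405, 0.2926]
tcp_rot: [2.446, 1.97, 0.0]
wrist_force: [-0.0, -0.2, -2.3]
width: 0.4
pos [ 0.5176 -0.405   0.2926] w 0.4 F [-0.  -0.2 -2.3] t 23.875
shift cm [ 0.01 -0.01 -7.74] turn [ 0.0006  0.0003 -0.0003] q6 -0.49 q1 -0.7
[ 0.01612478 -0.01074507  0.0295386 ]
```

View pics/s_l7z.png

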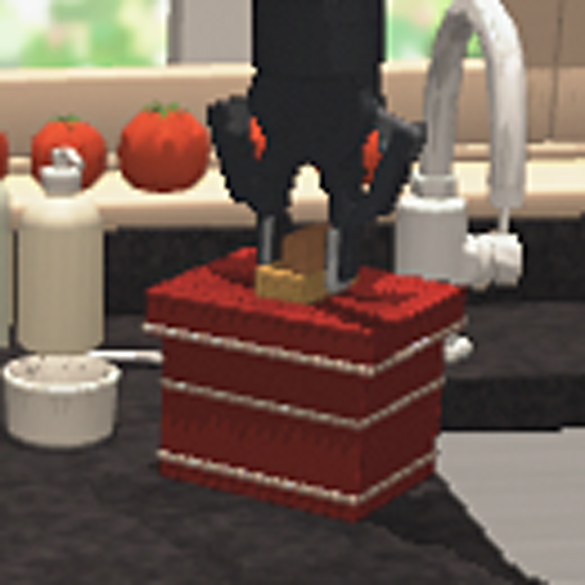

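View pics/w_l7.png

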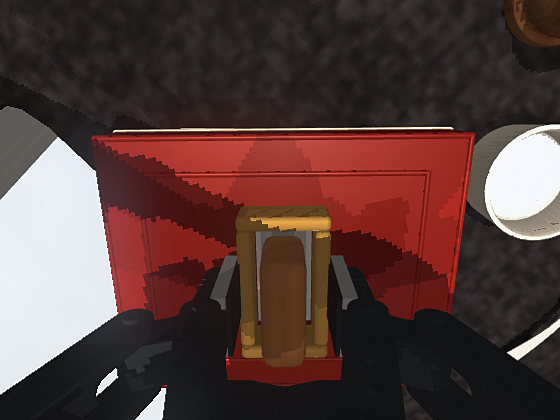

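Only the outer lid is rising (2.3 N), with the handle sinking through the collar and the inner lid staying. I'll keep going straight up.

```bash
python3 -m jog '[[[1,0,0,-0.6,0,0,0],[1,0,0,-1.4,0,0,0],[1,0,0,-2.2,0,0,0],[1,0,0,-3.0,0,0,0],[1,0,0,-3.9,0,0,0],[1,0,0,-4.9,0,0,0],[1,0,0,-5.9,0,0,0],[1,0,0,-6.8,0,0,0],[1,0,0,-7.3,0,0,0],[1,0,0,-7.5,0,0,0],[1,0,0,-7.5,0,0,0],[1,0,0,-7.5,0,0,0]]]'
python3 - <<'E'
from h import *
plan((0.5175,-0.4049,0.37),np.radians(-12.3))
print(bot.read_state()["torque"])
c,im=shot("wrist","w_l8")
c,im=shot("side","s_l8"); cv2.imwrite("pics/s_l8z.png",cv2.resize(im[60:220,270:430],None,fx=3.7,fy=3.7,interpolation=cv2.INTER_CUBIC))
c,im=shot("top","t_l8"); cv2.imwrite("pics/t_l8z.png",cv2.resize(im[130:280,150:420],None,fx=2.9,fy=2.9,interpolation=cv2.INTER_CUBIC))
E
```

```text
time: 25.48
tool_pos: [0.5173, -0.4049, 0.3666]
tcp_rot: [-2.446, -1.97, 0.0]
wrist_force: [0.2, 0.5, -1.0]
width: 0.398
pos [ 0.5173 -0.4049  0.3666] w 0.398 F [ 0.2  0.5 -1. ] t 25.475
shift cm [ 0.    0.02 -0.34] turn [-0.0008 -0.0004 -0.0003] q6 -0.49 q1 -0.7
[-0.0390557   0.01233897  0.04487255]
```

View pics/s_l8z.png

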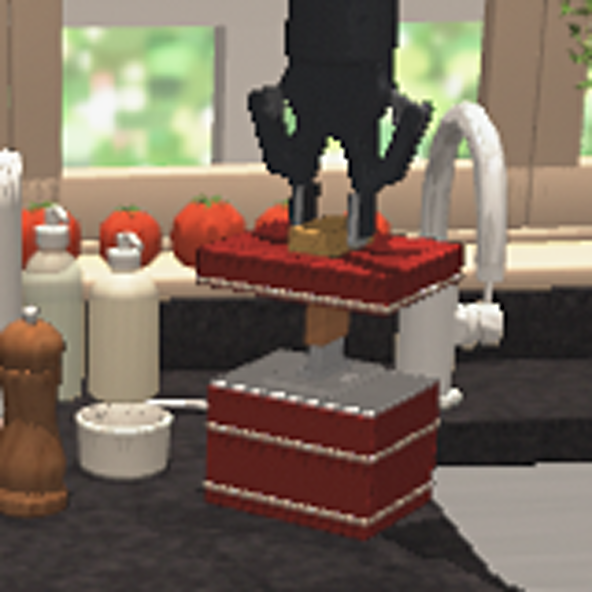

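View pics/w_l8.png

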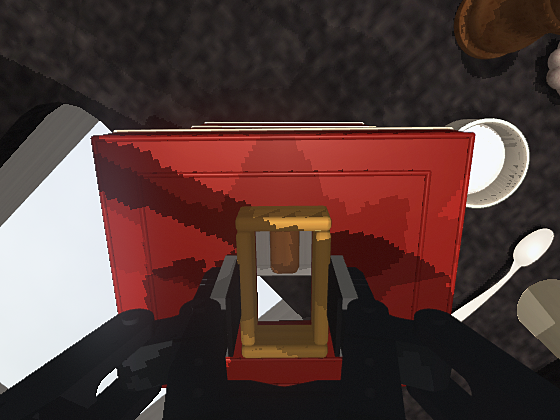

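View pics/t_l8z.png

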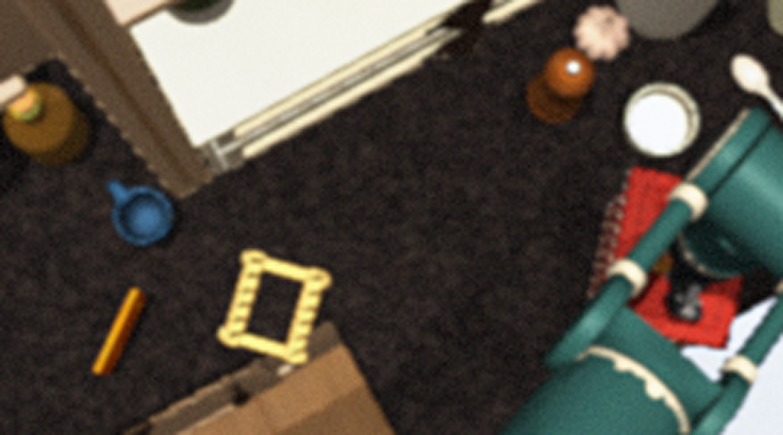

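The inner lid lies flush on the rim, and the outer lid is held level above it. I'll raise it another 1.5 cm for margin and let it settle, then finish.

```bash
python3 -m jog '[[[1,0,0,-0.5,0,0,0],[1,0,0,-1.1,0,0,0],[1,0,0,-1.5,0,0,0],[1,0,0,-1.5,0,0,0],[1,0,0,-1.5,0,0,0],[1,0,0,-1.5,0,0,0]]]'
python3 - <<'E'
from h import *
plan((0.5175,-0.4049,0.38),np.radians(-12.3))
c,im=shot("side","s_l9"); cv2.imwrite("pics/s_l9z.png",cv2.resize(im[60:220,270:430],None,fx=3.7,fy=3.7,interpolation=cv2.INTER_CUBIC))
E
```

```text
time: 26.38
tool_pos: [0.5174, -0.4049, 0.3819]
tcp_rot: [-2.447, -1.97, 0.0]
wrist_force: [0.8, 0.2, -3.0]
width: 0.403
pos [ 0.5174 -0.4049  0.3819] w 0.403 F [ 0.8  0.2 -3. ] t 26.375
shift cm [0.   0.01 0.19] turn [-0.0004 -0.0002 -0.0003] q6 -0.49 q1 -0.7
```

View pics/s_l9z.png

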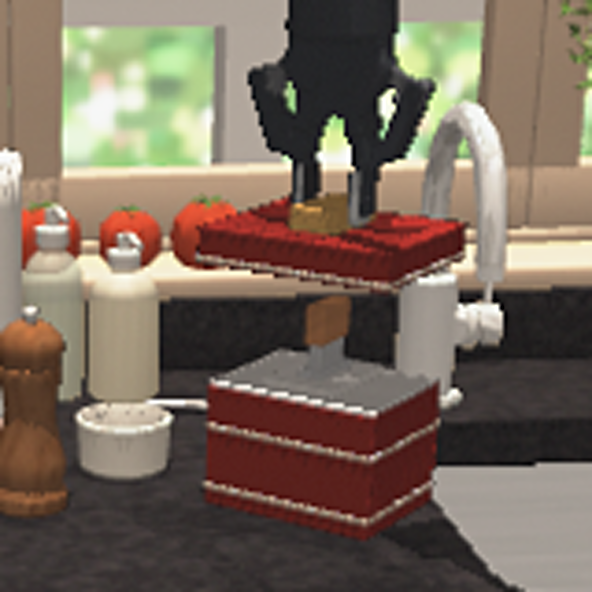

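The outer lid is level and clear above the handle, and the inner lid is seated flush on the rim.

```bash
python3 -c "
from workcell import bot
print(bot.finish_job())"
```

```text
the job is handed in; nothing more can be done
None
```

The job is done and was handed in at about 26 s, with the gripper still holding the outer lid level over the tin.

- **Divider:** it stands on the tin's floor in the grooves. The arm bottomed out at the expected height with a 12 N push, and the wrist view showed the divider in line with the ribs.
- **Both lids:** I lowered them together by the wooden handle. The arm stopped at the seated height, 74 mm above the worktop zero, and the side view shows the inner lid's plate flush on the rim.
- **Outer lid:** I drew it straight up about 104 mm by the collar. Its skirt is clear above the wooden handle by about 27 mm (worked out from the lift), and the last side picture shows it level with the inner lid still shut.
- **Tin and surroundings:** the tin measured the same place, within about 0.5 mm, before and after the divider went in. I did not re-measure it after the lids. The other things look undisturbed in the last views; I judged them by eye.

No check failed. One early estimate disagreed: the first top-camera position for the tin was about 5 mm off the wrist camera's. I put that down to the tin's side walls showing in the top view, and used the wrist value.

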